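# Gauge the contact gap, then offer up the cover

### The arm

A 7-joint arm with a two-finger parallel gripper is mounted at the origin on a cart in front of the work surface, level with it; the furniture and walls round the work are solid. World frame = base frame: x ahead of the robot, y to its left, z up, the work surface at z = 0. Lengths are in m, angles in rad, forces in N, time in s.
With the tool pointing down it reaches from about 0.425 to 0.925 m from the base axis. Payload 6.8 kg.
Tool frame: the origin (TCP) lies on the front face of the gripper's body, between the roots of the fingers; the fingertips stand 73 mm ahead of it and the grasp point (between the pads) lies 54 mm ahead of it (env.nose_length is the distance from the TCP to the fingertips, in m); z points along the fingers, y is the line along which they close (so a half turn about z gives the same grasp; the last joint's range is limited). The gripper opens to 85 mm and grips with 20 to 120 N. Pads are 22 mm wide; open, the fingers measure 114 mm over their backs; the gripper's body (76 mm by 85 mm) begins 54 mm behind the grasp point. The pads swing forward as they close: fully open they stand 13 mm farther back than shut.
Start: joints at [-1.322, 0.477, 0.022, 1.555, -0.011, 1.109, -0.083], TCP at [0.236, 0.633, 0.304] pointing down, gripper open.
Joint ranges: [-2.96, 2.96], [-0.34, 2.1], [-1.41, 1.46], [0.24, 2.44], [-1.37, 4.51], [0.17, 1.92], [-2.96, 2.96]. Speed limits (rad/s): [2.39, 2.39, 3.14, 3.14, 3.14, 3.14, 3.14].

### API

Orientations are given as a unit quaternion [w, x, y, z].
In Python, from cell import env, kin, camera, calibration, job gives the robot as it stands. The module is installed in compiled form; this text tells all that it offers. Calls block until the motion is done:
- env.reach(position, orientation): joint-space move of the TCP to a pose.
- env.movel(position, velocity=0.15, rot=None, stop_force=None): straight line of the TCP; rot=None keeps the orientation; velocity is the mean speed in m/s. With stop_force (N) it stops when the force on the tool has changed by that much, and returns True; else False.
- env.goto_joints(angles): joint-space move.
- env.grip(opening, f_grip=None): finger opening in m; f_grip is the grip in N (None keeps the last); returns when the fingers have stopped.
- env.dwell(seconds).
- kin.inverse_kinematics(position, orientation): joint angles nearest the present ones, or None.
- env.get_state(): the state.
- camera(name): name is "side" or "top"; returns (picture, depth): 400x640x3 uint8, blue, green, red; 400x640 float32, m along the optical axis (not along the pixel's ray), 0 where there is no reading.
- calibration(name): a dict with "fx", "fy", "cx", "cy" (pixels), "k1" (the pictures are not rectified: a ray, as slopes to the right and down, at radius r is drawn at 1 + k1 r^2 times it, then the intrinsics apply), "rvec" (rotation vector, rad) and "tvec" (3), from world to camera coordinates, as OpenCV has them. Camera axes: x right, y down, z forward; pixel columns grow to the right and rows downward; lengths in m; the calibration is good to about 2 mm. A picture is of the moment at which its call begins. calibration takes no time and is no camera call.
A pose or a line that the arm cannot do raises env.PlanningError and nothing moves.
- job.job_done(): hands the job in; it is judged then, once.
The state is a dict: "time": time; "qpos": joint angles; "joint_velocities": joint speeds; "joint_torque": joint torques, N m; "tcp_pos": TCP position; "orientation": TCP orientation; "force": force on the tool from outside, world axes, zero at the start; "torque": the same for the moment, N m; "opening": finger opening in m; "gripper_force": force on a finger pad.
Only numpy, scipy, OpenCV 4.12 (cv2) and the standard library are available. Lean on these libraries where they do the work, as an engineer would, in place of code of your own. Each camera call takes 0.05 s, during which the arm holds its last target. There are 200 camera calls.

### The job

Check the contact gap in the open switch box: take the flat slip gauge out of its wooden holder, push its blade down into the gap until the gauge's shoulder sits on the contact block, then stand the gauge back in its holder and let go of it. Then pick up the cover plate, which has a rib to grip, and hold it level about 15 mm above the rim of the box, not touching it, with its four screw holes straight over the four tapped holes (either way round), and finish still holding it there. Leave the marker pen and the roll of tape where they are.

Things in the scene. Friction and masses are not known exactly. Their poses are not given: they have to be found in the camera images.
- switch_box: fixed open-topped aluminium box, 120 (x) x 90 (y) x 56 mm high, walls 5 mm; origin at the centre of its underside, z up. Inside, in the middle, stands a black contact block 52 x 46 mm whose top is 42 mm above the box's underside (14 mm below the rim). A 20 x 20 mm post in each corner, flush with the rim, has a tapped hole of 6 mm.
- gap (a point): centre of the mouth of the contact gap, at the top of the contact block, 42 mm above the underside of the box. The gap is a slot 6 mm wide along the box's x and 30 mm long along the box's y, 35 mm deep, with its mouth chamfered 2.5 mm all round.
- box_hole0 (a point): mouth of the tapped hole in the corner post at box x = 50 mm, y = 35 mm, level with the rim (56 mm above the underside)
- box_hole1 (a point): mouth of the tapped hole in the corner post at box x = 50 mm, y = -35 mm, level with the rim (56 mm above the underside)
- box_hole2 (a point): mouth of the tapped hole in the corner post at box x = -50 mm, y = -35 mm, level with the rim (56 mm above the underside)
- box_hole3 (a point): mouth of the tapped hole in the corner post at box x = -50 mm, y = 35 mm, level with the rim (56 mm above the underside)
- cover: loose aluminium cover plate, 120 (x) x 90 (y) x 4 mm, about 0.2 kg, lying flat on the bench with its grip rib up; origin at the centre of the plate's underside, z up. The rib stands on the middle of the plate, 64 mm long along x, 12 mm thick along y, its top 43 mm above the plate's underside; it is to be gripped across its 12 mm (the rib's foot, 18 mm thick, rises 3.5 mm above the plate). 8 mm screw holes in the four corners.
- cover_hole0 (a point): centre of the cover's screw hole at cover x = 50 mm, y = 35 mm, at the plate's underside
- cover_hole1 (a point): centre of the cover's screw hole at cover x = 50 mm, y = -35 mm, at the plate's underside
- cover_hole2 (a point): centre of the cover's screw hole at cover x = -50 mm, y = -35 mm, at the plate's underside
- cover_hole3 (a point): centre of the cover's screw hole at cover x = -50 mm, y = 35 mm, at the plate's underside
- gauge_holder: fixed wooden block, 50 (x) x 64 (y) x 45 mm high, origin at the centre of its underside; in its top a slot 9 mm wide along x and 30 mm long along y, 40 mm deep, mouth chamfered 2 mm, in which the gauge stands.
- gauge: loose steel slip gauge, about 0.13 kg, standing upright in the holder with its shoulder on the holder's top. Head 24 (x) x 36 (y) x 70 mm high to be gripped across the 24 mm; below it a flat blade 4 mm thick along x, 24 mm wide along y and 30 mm long. The origin is the middle of the shoulder (the head's underside, where the blade begins), z up; the head's top is 70 mm above it and the blade's tip 30 mm below it. The blade goes into the gap either way round.
- marker_pen: black and white marker pen 121 mm long, 17 mm thick, lying on the bench; leave it
- tape: roll of tape, 66 mm across, 19 mm high, lying on the bench; leave it
Not all that is in view belongs to the job. Leave any blue or purple look-alike of the gauge alone.

How it is judged:
On the way, in this order (a step that is already met when the one before it is completed fails the run):
1. the gauge's blade is in the contact gap, its shoulder seated on the contact block (within 3 mm) (z of gauge in the frame of gap between -0.004 and 0.003 m and horizontal distance between gauge and gap below 0.006 m and angle between gauge's own z axis and vertical below 0.12 rad), for 0.2 s.
2. the gauge stands in its holder again, shoulder down on it, and is let go (z of gauge in the frame of gauge_holder between 0.041 and 0.049 m and horizontal distance between gauge and gauge_holder below 0.01 m and angle between gauge's own z axis and vertical below 0.12 rad and contact force between the fingers and gauge below 0.1 N), for 0.2 s.
At the end, for the whole second after the job is handed in: the cover is held still and level (4 degrees), its underside 5 to 30 mm above the rim, not touching the box, its screw holes within 4 mm of the tapped holes seen from above, either way round; the gauge stands released in its holder, shoulder within 4 mm of its top and 10 mm of its middle (all of step 2 and ((horizontal distance between cover_hole0 and box_hole0 below 0.004 m and horizontal distance between cover_hole2 and box_hole2 below 0.004 m) or (horizontal distance between cover_hole0 and box_hole2 below 0.004 m and horizontal distance between cover_hole2 and box_hole0 below 0.004 m)) and z of cover in the frame of switch_box between 0.061 and 0.086 m and angle between cover's own z axis and vertical below 0.07 rad and contact force between cover and switch_box below 0.1 N and contact force between cover and gauge below 0.1 N and contact force between the fingers and cover above 1 N and linear speed of cover below 0.02 m/s); the arm keeps its last pose, push and grip.
It fails at once if the marker pen is pushed more than 30 mm from its place (distance of marker_pen from where it was at the start of the episode above 0.03 m).
It fails at once if the roll of tape is pushed more than 30 mm from its place (distance of tape from where it was at the start of the episode above 0.03 m).
It also fails if it takes over 64 s, if anything falls off the work surface, if the arm or the gripper's body presses on something with over 40 N, if the wrist force passes 120 N, or if a joint passes its speed limit or range.

## Working session

There is one attempt and no reset: what is moved stays moved. The work goes in short steps, each a Python script; the robot and the scene stay as the last script left them, time stands still between calls to the robot, and variables do not carry over. Pictures are saved under pics/ and viewed, at most 10 in all, crops included, and the job is handed in when it is done.

```bash
mkdir -p pics
cat > h.py <<'E'
import numpy as np, cv2
from cell import env, kin, camera, calibration, job
def cal(n):
    c=calibration(n); R=cv2.Rodrigues(np.array(c["rvec"],float))[0]; t=np.array(c["tvec"],float).ravel()
    K=np.array([[c["fx"],0,c["cx"]],[0,c["fy"],c["cy"]],[0,0,1.]]); D=np.array([c["k1"],0,0,0.])
    return K,D,R,t
def rays(n,uv):
    K,D,R,t=cal(n); p=cv2.undistortPoints(np.array(uv,float).reshape(-1,1,2),K,D).reshape(-1,2)
    return -R.T@t, np.c_[p,np.ones(len(p))]@R      # origin, dirs (depth-scaled)
def onplane(n,uv,z):
    o,d=rays(n,uv); return o+d*((z-o[2])/d[:,2])[:,None]
def cloud(n,dep):
    v,u=np.mgrid[0:400,0:640]; o,d=rays(n,np.c_[u.ravel(),v.ravel()])
    return (o+d*dep.reshape(-1,1)).reshape(400,640,3)
E
python3 - <<'E'
from h import *
for n in("top","side"):
    im,d=camera(n); cv2.imwrite(f"pics/{n}0.png",im); np.save(f"{n}0.npy",d); K,D,R,t=cal(n); print(n,-R.T@t,K[0,0],D[0],R[2])
s=env.get_state();print(s["tcp_pos"],s["orientation"],s["time"])
E
```

```text
top [0.47944457 0.25090629 0.94749089] 450.77092689777896 -0.08729694047961628 [ 0.0795506  -0.00719014 -0.9968049 ]
side [ 0.27652713 -0.66173793  0.89735573] 482.3464460984819 -0.11220561285785682 [ 0.220503    0.70953012 -0.66928726]
[0.23561182 0.63210849 0.30301598] [-8.06531948e-05  1.77433902e-01  9.84132372e-01 -8.23027461e-04] 0.1
```

View pics/top0.png

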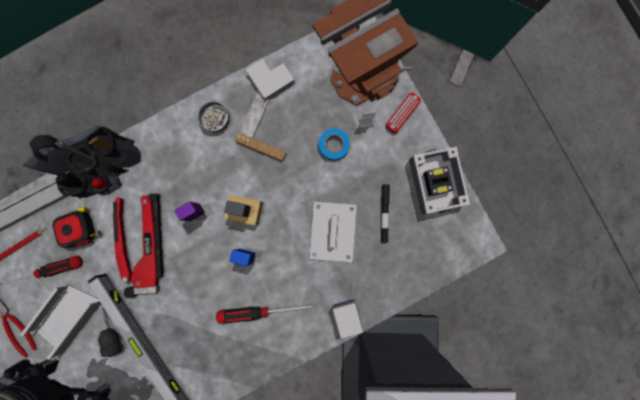

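View pics/side0.png

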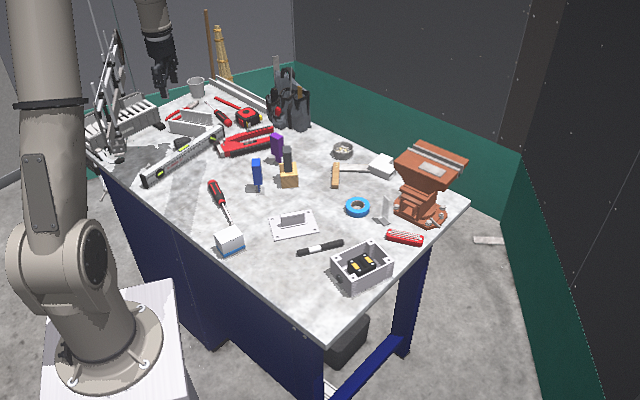

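The top view shows four candidates. The grey block in the wooden holder at (237,210) fits the description of the gauge. Purple (190,211) and blue (242,257) are the look-alikes. The white cube at (346,320) stands in no holder. The box is at (438,180), cover (333,232), pen (385,213) and tape (333,144). I'll confirm in an enlarged crop and measure.

Run:
```python
from h import *
a=cv2.imread("pics/top0.png"); b=cv2.imread("pics/side0.png")
A=cv2.resize(a[135:275,170:480],(798,360),interpolation=cv2.INTER_CUBIC)
B=cv2.resize(b[120:220,235:335],(240,240),interpolation=cv2.INTER_CUBIC); B2=cv2.resize(b[200:300,260:400],(336,240),interpolation=cv2.INTER_CUBIC)
o=np.zeros((600,798,3),np.uint8);o[:360]=A;o[360:,:240]=B;o[360:,250:586]=B2;cv2.imwrite("pics/crop.png",o)
def rect(name,n,roi,zr):
    d=np.load(n+"0.npy");P=cloud(n,d); u0,u1,v0,v1=roi; Q=P[v0:v1,u0:u1].reshape(-1,3); Q=Q[(Q[:,2]>zr[0])&(Q[:,2]<zr[1])]
    (cx,cy),wh,an=cv2.minAreaRect((Q[:,:2]*1000).astype(np.float32)); print(name,n,len(Q),"c",round(cx,1),round(cy,1),"wh",np.round(wh,1),"ang",round(an,1),"z",np.round(np.median(Q[:,2])*1000,1))
rect("head","top",(215,265,190,230),(.105,.125))
rect("holder","top",(215,275,185,235),(.035,.055))
rect("box","top",(400,480,140,220),(.046,.066))
rect("rib","top",(305,360,195,270),(.033,.05))
rect("plate","top",(305,360,195,270),(.0025,.01))
rect("head","side",(275,300,140,190),(.105,.125))
rect("holder","side",(270,305,140,195),(.035,.055))
rect("box","side",(320,400,230,300),(.046,.066))
rect("rib","side",(260,325,200,245),(.033,.05))
```

```text
head top 250 c 516.3 423.1 wh [35.2 24.5] ang 81.2 z 115.3
holder top 496 c 516.6 421.7 wh [62.9 50.1] ang 79.7 z 45.3
box top 859 c 588.9 23.5 wh [120.4  90.6] ang 13.7 z 55.8
rib top 191 c 478.1 238.0 wh [12.  62.7] ang 87.6 z 43.3
plate top 2178 c 477.2 238.9 wh [154.5 113.2] ang 1.7 z 4.6
head side 87 c 516.9 420.9 wh [43.5 23.3] ang 80.1 z 114.0
holder side 281 c 518.1 457.1 wh [146.9  55.8] ang 88.9 z 44.1
box side 676 c 588.7 21.0 wh [121.6  91.7] ang 13.5 z 54.0
rib side 131 c 479.7 235.2 wh [17.7 62.9] ang 86.5 z 40.5
```

View pics/crop.png

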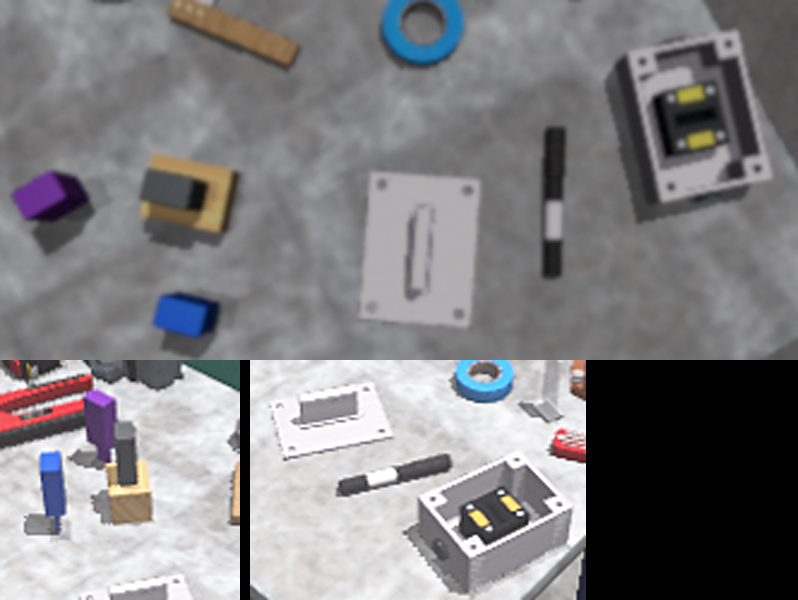

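The crop confirms it: the dark grey gauge stands in the wooden holder (top px 237,210), blue and purple are decoys. The gap runs across the box between the yellow contacts. The depth measurements agree in both views to about 2 mm, so I'll plan and grasp.

```bash
cat >> h.py <<'E'
from scipy.spatial.transform import Rotation as Ro
def down(deg):
    a=np.radians(deg); y=np.array([np.cos(a),np.sin(a),0]); z=np.array([0,0,-1.])
    q=Ro.from_matrix(np.c_[np.cross(y,z),y,z]).as_quat(); return [q[3],q[0],q[1],q[2]]
G=np.array([.5165,.422]); B=np.array([.5888,.0225]); C=np.array([.4787,.2370])
E
python3 - <<'E'
from h import *
for k in (0,180):
    for p,t in((G,-9.5),(B,13.7),(C,87.6),(B,103.7)):
        q=kin.inverse_kinematics([*p,.24],down(t+k)); print(k,t,None if q is None else np.round(q,2))
d=np.load("top0.npy"); P=cloud("top",d)[190:280,300:370].reshape(-1,3)
im=cv2.imread("pics/top0.png")[190:280,300:370]; m=(im.min(2)>150).astype(np.uint8)
c=max(cv2.findContours(m,0,2)[0],key=cv2.contourArea)[:,0]+[300,190]
print(cv2.minAreaRect((onplane("top",c,.004)[:,:2]*1000).astype(np.float32)))
E
```

```text
0 -9.5 [-1.03  0.54  0.36  1.65 -0.22  0.98 -0.76]
0 13.7 [-0.57  0.45  0.56  1.86 -0.29  0.92  0.37]
0 87.6 [-0.69  0.32  0.14  1.96 -0.06  0.86  1.01]
0 103.7 [-0.38  0.42  0.31  1.85 -0.16  0.9   1.81]
180 -9.5 [-0.59  0.54 -0.26  1.62  0.16  1.    2.07]
180 13.7 [-0.96  0.79  1.27  1.88 -0.84  1.15 -2.27]
180 87.6 [-1.13  0.38  0.7   1.99 -0.32  0.88 -1.87]
180 103.7 [-0.69  0.49  0.73  1.86 -0.4   0.94 -1.1 ]
((477.86212158203125, 237.6630096435547), (89.21935272216797, 119.6563491821289), 87.67431640625)
```

Run:
```python
from h import *
env.grip(.055,60)
env.reach([*G,.215],down(-9.5))
env.movel([*G,.139],.12)
print(env.grip(.015,60)); s=env.get_state(); print(s["opening"],s["gripper_force"],s["force"],s["tcp_pos"],s["time"])
env.movel([*G,.26],.12)
im,d=camera("top"); cv2.imwrite("pics/top1.png",im)
ims,ds=camera("side"); cv2.imwrite("pics/side1.png",ims[40:240,180:420].repeat(2,0).repeat(2,1))
s=env.get_state(); print(s["opening"],s["gripper_force"],s["force"],s["tcp_pos"],s["time"])
```

```text
False
0.02341472270818977 59.238542318344116 [-0.30043754  0.2522105   5.55367958] [0.51692549 0.42236021 0.14001718] 3.0333
0.02306494573292106 58.72025191783905 [-1.03880426  0.1534187  -1.80734998] [0.51609131 0.42175945 0.25890788] 4.2917
```

View pics/side1.png

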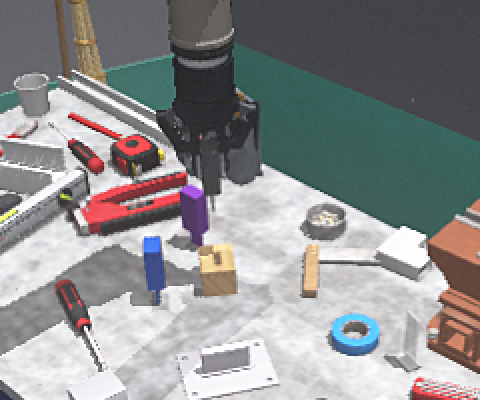

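Gauge is held upright (blade at px ~(210,200) of the crop), and the empty holder slot is visible. Next, insertion.

Run:
```python
from h import *
env.reach([*B,.26],down(13.7))
env.movel([*B,.174],.12)
ims,ds=camera("side"); cv2.imwrite("pics/side2.png",cv2.resize(ims[190:310,290:430],None,fx=4,fy=4,interpolation=cv2.INTER_CUBIC))
r=env.movel([*B,.134],.03,stop_force=10); s=env.get_state(); print(r,s["tcp_pos"],s["force"],s["opening"],s["time"])
env.dwell(.3); s=env.get_state(); print(r,s["tcp_pos"],s["force"],s["torque"],s["opening"],s["time"])
ims,ds=camera("side"); cv2.imwrite("pics/side3.png",cv2.resize(ims[190:310,290:430],None,fx=4,fy=4,interpolation=cv2.INTER_CUBIC))
```

```text
True [0.58870145 0.02247589 0.13699765] [-0.6690586   0.30256223  5.44087446] 0.023781553180992062 7.8333
True [0.58868359 0.02247237 0.13698146] [-0.15863721 -0.5094854   5.05545988] [0.05196861 0.18939417 0.03415133] 0.02344974897958806 8.1333
```

View pics/side3.png

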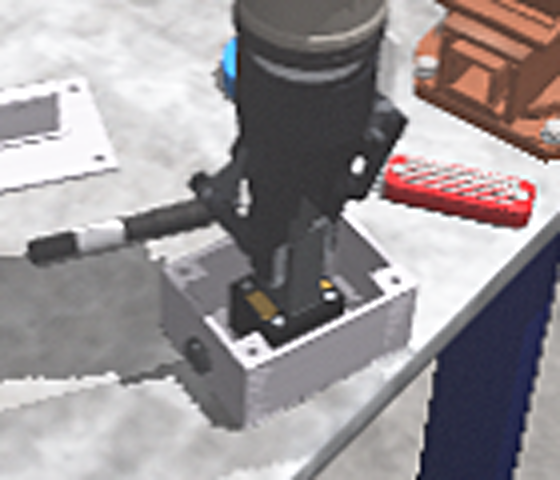

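The gauge's shoulder is on the contact block (TCP 0.137, as predicted from the holder seat, with small side forces). Next I put it back, then grasp the cover.

Run:
```python
from h import *
env.movel([*B,.26],.12)
env.reach([*G,.26],down(-9.5))
env.movel([*G,.178],.12)
r=env.movel([*G,.136],.03,stop_force=10); s=env.get_state(); print(r,s["tcp_pos"],s["force"],s["time"])
if r and s["tcp_pos"][2]<.143:
    env.grip(.05); env.movel([*G,.25],.12)
    im,d=camera("top"); P=cloud("top",d); Q=P[185:235,215:275].reshape(-1,3)
    env.reach([*C,.19],down(87.6))
    im,d=camera("side"); cv2.imwrite("pics/side4.png",cv2.resize(im[110:260,240:440],None,fx=3,fy=3)); P=cloud("side",d)
    Q=P[140:190,275:300].reshape(-1,3); Q=Q[(Q[:,2]>.1)&(Q[:,2]<.13)]; print(len(Q),np.median(Q,0)); print(env.get_state()["time"])
```

```text
True [0.51642679 0.4219169  0.14003389] [-0.74284341  1.0341501   5.04635491] 12.85
9 [0.47417715 0.2611714  0.12770478]
15.9083
```

View pics/side4.png

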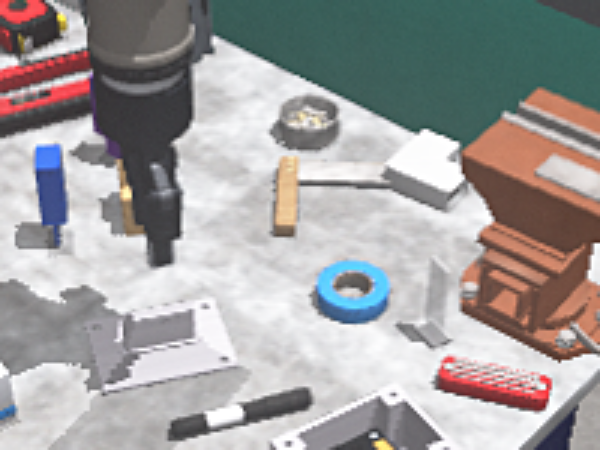

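The gauge seated in the holder at the same height as before (TCP 0.140). The arm hides it in this side view, so I'll check it later. The gripper is above the cover, so I grasp it and go over the box, high first.

Run:
```python
from h import *
env.movel([*C,.086],.1)
env.grip(.005,70); s=env.get_state(); print(s["opening"],s["gripper_force"],s["tcp_pos"],s["force"])
env.movel([*C,.23],.12)
env.reach([*B,.23],down(103.7)); env.movel([*B,.170],.08)
env.dwell(.3); s=env.get_state(); print(s["opening"],s["gripper_force"],s["tcp_pos"],s["time"])
im,d=camera("side"); cv2.imwrite("pics/side5.png",cv2.resize(im[130:310,260:430],None,fx=3.3,fy=3.3,interpolation=cv2.INTER_CUBIC)); P=cloud("side",d)
np.savez("s5.npz",im=im,d=d)
Q=P[140:190,275:300].reshape(-1,3); Q=Q[(Q[:,2]>.105)&(Q[:,2]<.125)]; print("gauge",len(Q),np.median(Q,0),cv2.minAreaRect((Q[:,:2]*1000).astype(np.float32)))
im,d=camera("top"); cv2.imwrite("pics/top5.png",cv2.resize(im[130:230,390:490],None,fx=5,fy=5,interpolation=cv2.INTER_CUBIC)); np.savez("t5.npz",im=im,d=d)
```

```text
0.011034803843716785 69.21917796134949 [0.47909133 0.23725607 0.0866268 ] [-0.99400576 -0.63142433  5.41906829]
0.010837502319903632 68.14673781394958 [0.58897633 0.02252476 0.17040018] 21.0333
gauge 86 [0.51741879 0.4150149  0.11368902] ((518.398681640625, 421.8142395019531), (44.508575439453125, 22.749414443969727), 74.87225341796875)
```

View pics/side5.png

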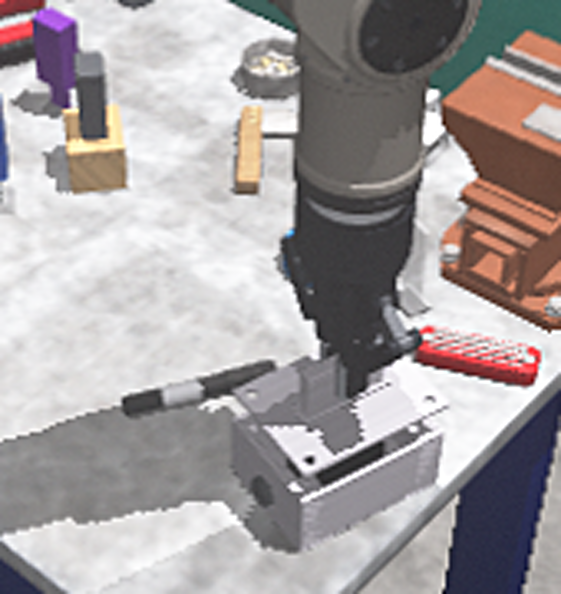

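View pics/top5.png

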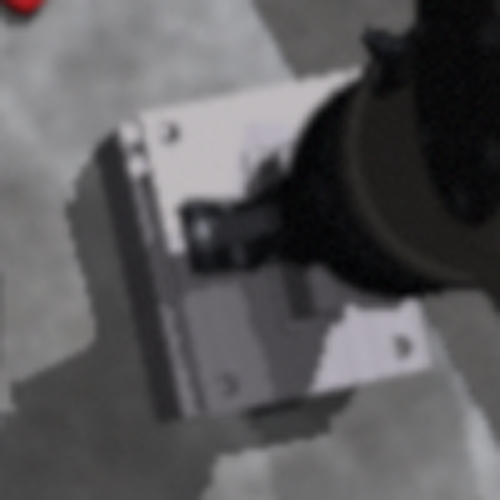

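Gauge stands in its holder and the cover is held level over the box, with holes in the top crop at (170,131), (230,384), (403,346). I'll check the alignment numerically.

Run:
```python
from h import *
uv=np.array([[170,131],[230,384],[403,346]])/5+[389.6,129.6]
p=onplane("top",uv,.0878)[:,:2]*1000; print(p, "centre from opposite pair",(p[0]+p[2])/2, "long dist",np.linalg.norm(p[0]-p[1]),"ang",np.degrees(np.arctan2(*(p[0]-p[1])[::-1])))
for n,f,roi in(("top","t5.npz",(400,480,140,220)),("side","s5.npz",(310,405,225,290))):
    d=np.load(f)["d"]; P=cloud(n,d); u0,u1,v0,v1=roi; Q=P[v0:v1,u0:u1].reshape(-1,3); Q=Q[(Q[:,2]>.079)&(Q[:,2]<.093)]
    print(n,len(Q),np.median(Q[:,2]),cv2.minAreaRect((Q[:,:2]*1000).astype(np.float32)))
    A=np.c_[Q[:,:2],np.ones(len(Q))]; print("slope",np.linalg.lstsq(A,Q[:,2],rcond=None)[0])
# box holes in the first top picture
a=np.load("top0.npy"); im=cv2.cvtColor(cv2.imread("pics/top0.png"),6)
c,s=np.cos(np.radians(13.7)),np.sin(np.radians(13.7))
K,D,R,t=cal("top"); res=[]
for x,y in((50,35),(50,-35),(-50,-35),(-50,35)):
    w=np.array([588.9+c*x-s*y,23.5+s*x+c*y,56])/1000; q=cv2.projectPoints(w[None],R,t,K,D)[0].ravel()
    u,v=np.round(q).astype(int); W=im[v-3:v+4,u-3:u+4].astype(float); g=np.clip(np.median(W)-10-W,0,None); yy,xx=np.mgrid[v-3:v+4,u-3:u+4]
    m=np.array([(g*xx).sum(),(g*yy).sum()])/g.sum(); r=onplane("top",[m],.056)[0,:2]*1000; res.append(r); print(q-m,r-w[:2]*1000)
print(np.mean(res,0))
```

```text
[[629.3149749   66.89325766]
 [531.79587093  42.34507046]
 [548.51753572 -25.27901216]] centre from opposite pair [588.91625531  20.80712275] long dist 100.5613699880917 ang 14.129332425355653
top 1571 0.08810461711979489 ((588.7421264648438, 21.798641204833984), (120.74169921875, 90.56036376953125), 14.077019691467285)
slope [-0.0015009  -0.00299838  0.08903747]
side 1104 0.08713973647184514 ((588.5327758789062, 20.686782836914062), (119.85618591308594, 92.73070526123047), 14.19920825958252)
slope [0.00097078 0.00249609 0.08653767]
[-0.12340142 -0.0730667 ] [-0.13970798 -0.25167826]
[-0.08429889 -0.14189575] [-0.28392544 -0.17401692]
[ 0.03512729 -0.26806343] [-0.54055746  0.06776063]
[-0.14446407 -0.08943076] [-0.16976208 -0.29331821]
[588.61651176  23.33718681]
```

Offset is about 1 mm in y (top view says 1.8, side 0.3), and the plate is level. I'll shift +1 mm, lower to 15 mm above the rim and hand in.

Run:
```python
from h import *
env.movel([B[0],B[1]+.001,.158],.03,rot=down(103.5)); env.dwell(.7)
s=env.get_state(); print(s["tcp_pos"],s["gripper_force"],s["force"],s["time"])
im,d=camera("top"); P=cloud("top",d)[140:220,400:480].reshape(-1,3); Q=P[(P[:,2]>.068)&(P[:,2]<.082)]
r=cv2.minAreaRect((Q[:,:2]*1000).astype(np.float32)); print(np.median(Q[:,2]),r)
if abs(r[0][0]-588.8)<2.5 and abs(r[0][1]-23)<2.5 and s["gripper_force"]>20: print(job.job_done())
```

```text
[0.58879354 0.02351101 0.15802354] 68.14629077911377 [-0.2794527  -0.07931751 -2.1752259 ] 22.3833
0.0757811544829049 ((588.5869140625, 22.98189926147461), (120.70738220214844, 90.41838073730469), 13.916651725769043)
the job is handed in; nothing more can be done
None
```

I handed the job in at about 22 s. The gauge was seated in the gap and is standing released in its holder, and the cover is held level about 15 mm above the rim. Its holes measure within about 1 mm of the tapped holes; no verdict was returned.

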